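# Press the spice tubs shut, mildest first

### The job

With the fingertips, gently press the raised caps of three spice tubs on the packing board down until they are fully home, mildest first so that no chilli is carried over: the yellow tub, then the blue one, then the red one. Leave the green tub's cap raised. Only press: do not grip, lift, tip or push any tub out of its place, and leave everything else on the table as it is.

Things in the scene. Friction and masses are not known exactly. Their poses are not given: they have to be found in the camera images.
- board: White plastic packing board, 260 (x) x 460 (y) x 16 mm thick, fixed to the table; the four tubs and a roll of tape stand on it. Origin: centre of its underside, z up.
- yellow_tub: Loose round yellow spice tub (first to close) with a paper label band, 64 mm across, 56 mm high without its cap, about 0.3 kg. Origin: centre of its underside, z up.
- yellow_cap (a point): Centre of the flat top of the yellow tub's cap (marked by an 18 mm white dot); it moves with the cap. The yellow cap is 66 mm across and 11 mm thick; raised, its top is 81 mm above the tub's underside (a white plug shows below it), and fully home 71 mm.
- yellow_lid (a joint): How far the yellow cap is pushed down, m: 0 raised by 10 mm, 0.010 fully home on the tub's soft seal, a 4 mm black rubber ring on the rim, which gives by up to 4 mm as the push rises from 5 to 15 N and springs back. The joint starts between 0 and 0.003, moves straight down against about 4 N of friction and stays where it is left.
- blue_tub: Loose round blue spice tub (second to close) with a paper label band, 64 mm across, 56 mm high without its cap, about 0.3 kg. Origin: centre of its underside, z up.
- blue_cap (a point): Centre of the flat top of the blue tub's cap (marked by an 18 mm white dot); it moves with the cap. The blue cap is 66 mm across and 11 mm thick; raised, its top is 81 mm above the tub's underside (a white plug shows below it), and fully home 71 mm.
- blue_lid (a joint): How far the blue cap is pushed down, m: 0 raised by 10 mm, 0.010 fully home on the tub's soft seal, a 4 mm black rubber ring on the rim, which gives by up to 4 mm as the push rises from 5 to 15 N and springs back. The joint starts between 0 and 0.003, moves straight down against about 4 N of friction and stays where it is left.
- red_tub: Loose round red spice tub (third and last to close) with a paper label band, 64 mm across, 56 mm high without its cap, about 0.3 kg. Origin: centre of its underside, z up.
- red_cap (a point): Centre of the flat top of the red tub's cap (marked by an 18 mm white dot); it moves with the cap. The red cap is 66 mm across and 11 mm thick; raised, its top is 81 mm above the tub's underside (a white plug shows below it), and fully home 71 mm.
- red_lid (a joint): How far the red cap is pushed down, m: 0 raised by 10 mm, 0.010 fully home on the tub's soft seal, a 4 mm black rubber ring on the rim, which gives by up to 4 mm as the push rises from 5 to 15 N and springs back. The joint starts between 0 and 0.003, moves straight down against about 4 N of friction and stays where it is left.
- green_tub: Loose round green spice tub (not filled yet, its cap must stay raised) with a paper label band, 64 mm across, 56 mm high without its cap, about 0.3 kg. Origin: centre of its underside, z up.
- green_cap (a point): Centre of the flat top of the green tub's cap (marked by an 18 mm white dot); it moves with the cap. The green cap is 66 mm across and 11 mm thick; raised, its top is 81 mm above the tub's underside (a white plug shows below it), and fully home 71 mm.
- green_lid (a joint): How far the green cap is pushed down, m: 0 raised by 10 mm, 0.010 fully home on the tub's soft seal, a 4 mm black rubber ring on the rim, which gives by up to 4 mm as the push rises from 5 to 15 N and springs back. The joint starts between 0 and 0.003, moves straight down against about 4 N of friction and stays where it is left.
- tape: Loose roll of clear tape, 54 mm across, 24 mm high, lying flat on the board. Origin: centre of its underside.
- spoon: Loose metal spoon with a wooden handle, about 200 mm long along its own x, lying on the table to the left. Origin: about the middle of its length, on its underside.
- canister: Loose can with an orange label, 72 mm across, 110 mm high, on the table to the left. Origin: centre of its underside.
- sanitiser: Loose blue bottle, 60 mm across, 150 mm high, on the table beyond the board (away from the robot, to its left). Origin: centre of its underside.
- cup: Loose steel cup, 72 mm across, 75 mm high, on the table beyond the board (away from the robot, to its left). Origin: centre of its underside.
Not all that is in view belongs to the job. Leave any purple look-alike of the blue_tub alone.

How it is judged (in metres and radians):
On the way, in this order (a step that is already met when the one before it is completed fails the run):
1. the yellow cap is pressed home (value of joint yellow_lid above 0.008 m), for 0.1 s.
2. the blue cap is pressed home (value of joint blue_lid above 0.008 m), for 0.1 s.
3. the red cap is pressed home (value of joint red_lid above 0.008 m), for 0.1 s.
At the end, for the whole second after the job is handed in: Yellow, blue and red caps within 2 mm of home; the green cap less than 5 mm down from its highest position; all four tubs upright, at rest and, like the tape, spoon, canister, bottle and cup, within 20 mm of where they began (value of joint each of yellow_lid, blue_lid, red_lid above 0.008 m and value of joint green_lid below 0.005 m and distance of each of yellow_tub, blue_tub, red_tub, green_tub, tape, spoon, canister, sanitiser, cup from where it was at the start of the episode below 0.02 m and angle between each of yellow_tub, blue_tub, red_tub, green_tub's own z axis and vertical below 0.1 rad and linear speed of each of yellow_tub, blue_tub, red_tub, green_tub below 0.02 m/s); the robot touches nothing.
It fails at once if a cap is pushed down before its turn: blue before yellow is home, or red before blue is home ((value of joint blue_lid above 0.005 m and value of joint yellow_lid below 0.007 m) or (value of joint red_lid above 0.005 m and value of joint blue_lid below 0.007 m)).
It fails at once if the green cap is pushed down (value of joint green_lid above 0.005 m).
It fails at once if a tub is pressed too hard (over 22 N) (contact force between any of the fingers, the arm and yellow_tub above 22 N or contact force between any of the fingers, the arm and blue_tub above 22 N or contact force between any of the fingers, the arm and red_tub above 22 N or contact force between any of the fingers, the arm and green_tub above 22 N).
It fails at once if a tub is lifted off the board, tipped, or pushed along by more than 20 mm (z of any of yellow_tub, blue_tub, red_tub, green_tub in the frame of board above 0.022 m or angle between any of yellow_tub, blue_tub, red_tub, green_tub's own z axis and vertical above 0.2 rad or distance of any of yellow_tub, blue_tub, red_tub, green_tub from where it was at the start of the episode above 0.02 m).
It fails at once if the tape, spoon, canister, bottle or cup is moved by more than 20 mm (distance of any of tape, spoon, canister, sanitiser, cup from where it was at the start of the episode above 0.02 m).
It also fails if it takes over 42 s, if anything falls off the work surface, if the arm or the gripper's body presses on something with over 40 N, if the wrist force passes 120 N, or if a joint passes its speed limit or range.

### The arm

A 6-joint arm with a two-finger parallel gripper is mounted at the origin on the work surface. World frame = base frame: x ahead of the robot, y to its left, z up, the work surface at z = 0. Lengths are in m, angles in degrees, forces in N, time in s.
With the tool pointing down it reaches from about 0.4 to 0.825 m from the base axis. Payload 7 kg.
Tool frame: the origin (TCP) lies at the very end of the fingers, on their centre line; the grasp point (between the pads) lies 19 mm behind it; z points along the fingers, y is the line along which they close (so a half turn about z gives the same grasp; the last joint's range is limited). The gripper opens to 88 mm and grips with 3 to 60 N. Pads are 19 mm wide; open, the fingers measure 130 mm over their backs; the gripper's body (78 mm by 193 mm) begins 47 mm behind the grasp point.
Start: joints at [79.876, 20.546, 0.682, 0, -70.136, -16.507], TCP at [0.303, 0.603, 0.227] pointing down, gripper open.
Joint ranges: [-176.03, 176.03], [-82.01, 121.73], [-58.28, 71.71], [-173.87, 95.51], [-174.79, -0.11], [-173.66, 173.66]. Speed limits (degrees/s): [136.94, 136.94, 172.46, 180, 180, 180].

### API

Orientations are given as [roll, pitch, yaw] about the fixed x, y, z axes, in that order (R = Rz(yaw) Ry(pitch) Rx(roll)).
In Python, from plant import get_state, capture, close_job, regions_of gives the robot as it stands.
- The arm moves only by the tool jog_arm, never from a script. Its argument "moves" is a list of rows, each a list of 3 entries, a list of its own where there are three numbers: the shift along the tool's x, y, z in cm, then the turn about the tool's z in degrees, then the finger opening in cm, from 0 to 8.76. A call has 1 to 12 rows; each row shifts and turns the commanded pose from where the row before left it, along the tool's axes as they then stand; what a row does not reach is not made up. A row lasts 1/8 s, in which the tool goes at most 62.5 mm and 10.7 degrees, less where a joint would pass 70% of its speed; a pose out of reach is approached as far as the arm can. A call is refused whole if a number of a shift passes 6.25 or a number of a turn 10.7, either way. A call with a gripper value outside its range is refused whole. The fingers move at their own pace and stop on an object; "newtons" is the grip in N (left out, the last holds). Time passes only in rows, so rows that do not move let the fingers close. It gives the time, the measured TCP pose, the force, the opening and the grip force at its end, in the units of the state.
- get_state(): the state, without advancing time (a new reading comes with each control period).
- capture(name): name is "scene" or "top"; returns a dict with "pixels" (480x640x3 uint8, blue, green, red), "mtx" (3x3 intrinsics, pixels), "k1" (the pictures are not rectified: a ray, as slopes to the right and down, at radius r is drawn at 1 + k1 r^2 times it, then the intrinsics apply), "world_from_camera" (4x4, takes a point from camera to world coordinates). Camera axes: x right, y down, z forward; pixel columns grow to the right and rows downward; lengths in m; the calibration is good to about 2 mm. A picture is of the moment at which its call begins. There is no depth.
- close_job(): hands the job in; it is judged then, once.
Trained networks look in a picture, given as the dict that the camera call returned (one of the last four; its "shot" number tells which), for a name from the list of things; names that differ only in an ending like _2 or _b are one class to them, and where a whole thing is asked for, a point or a joint stands for the part that bears it (a point fixed in the world has none). Each returns a list of dicts, best first, with "confidence" (0 to 1); they miss things now and then, are a little off and sometimes report something else, mostly with a low value. They report only what shows in the picture. A call takes as long as a camera call. They do not tell look-alikes from the thing itself.
- regions_of(picture, thing): "pixels" (480x640 bool, what is visible of it) and "pixel" ([column, row] in pixels, amid what is visible of it).
The state is a dict: "time_s": time; "joints": joint angles; "qd": joint speeds; "joint_torque": joint torques, N m; "tcp_pos": TCP position; "eef_rot": TCP orientation; "contact_force": force on the tool from outside, world axes, zero at the start; "moment": the same for the moment, N m; "gripper_width": finger opening in m; "gripper_force": force on a finger pad.
Only numpy, scipy, OpenCV 4.12 (cv2) and the standard library are available. Lean on these libraries where they do the work, as an engineer would, in place of code of your own. Each camera call takes 0.05 s, during which the arm holds its last target. There are 200 camera calls.

## Working session

There is one attempt and no reset: what is moved stays moved. The work goes in short steps, Python scripts to look and compute and a tool call to move; the robot and the scene stay as the last step left them, time stands still between calls to the robot, and variables do not carry over. Pictures are saved under pics/ and viewed, at most 10 in all, crops included, and the job is handed in when it is done.

Besides the shell and the picture viewer there is one more tool, called after "Emit:" in YAML: its name, and indented under it one key for each argument. jog_arm: Moves the arm, as the interface text tells. Its arguments: {"type":"object","properties":{"moves":{"type":"array"},"newtons":{"type":"number"}},"required":["moves"]}

```bash
mkdir -p pics; cat > h.py <<'E'
import numpy as np, cv2
from plant import *
def ray(p,px):
    m=p["mtx"];x=(px[0]-m[0,2])/m[0,0];y=(px[1]-m[1,2])/m[1,1]
    rd=np.hypot(x,y);r=rd
    for _ in range(20): r=rd/(1+p["k1"]*r*r)
    s=r/rd if rd>0 else 1
    T=p["world_from_camera"];return T[:3,3],T[:3,:3]@np.array([x*s,y*s,1])
def at(p,px,z):
    o,d=ray(p,px);return o+d*(z-o[2])/d[2]
E
python3 - <<'E'
from h import *
P={n:capture(n) for n in("top","scene")}
for n,p in P.items():
    cv2.imwrite(f"pics/{n}1.png",p["pixels"]);p["mtx"]=np.array(p["mtx"]);p["world_from_camera"]=np.array(p["world_from_camera"])
    print(n,p["world_from_camera"][:3,3].round(2))
    for t in "yellow_cap blue_cap red_cap green_cap tape canister sanitiser cup".split():
        for r in regions_of(p,t)[:3]:
            print(t,round(r["confidence"],2),np.round(r["pixel"]),r["pixels"].sum(),at(p,r["pixel"],.095).round(3))
print(get_state())
E
```

```text
top [0.46 0.06 1.1 ]
yellow_cap 0.7 [358. 226.] 822 [ 0.567 -0.031  0.095]
blue_cap 0.86 [475. 242.] 666 [ 0.532 -0.277  0.095]
blue_cap 0.83 [398. 271.] 827 [ 0.472 -0.114  0.095]
blue_cap 0.82 [476. 314.] 825 [ 0.381 -0.274  0.095]
red_cap 0.82 [293. 254.] 800 [0.509 0.104 0.095]
red_cap 0.22 [360. 226.] 766 [ 0.567 -0.036  0.095]
green_cap 0.82 [259. 216.] 758 [0.59  0.174 0.095]
green_cap 0.7 [355. 226.] 861 [ 0.567 -0.025  0.095]
tape 0.75 [418. 211.] 368 [ 0.598 -0.157  0.095]
canister 0.56 [166. 212.] 1299 [0.6   0.37  0.095]
sanitiser 0.85 [196. 156.] 904 [0.718 0.307 0.095]
sanitiser 0.3 [292. 253.] 789 [0.512 0.106 0.095]
cup 0.63 [262. 138.] 997 [0.756 0.168 0.095]
scene [ 1.05 -0.64  0.88]
yellow_cap 0.75 [310. 271.] 689 [ 0.576 -0.038  0.095]
blue_cap 0.83 [248. 272.] 697 [ 0.482 -0.122  0.095]
blue_cap 0.68 [205. 347.] 968 [ 0.553 -0.305  0.095]
blue_cap 0.61 [149. 261.] 661 [ 0.303 -0.232  0.095]
red_cap 0.69 [327. 227.] 501 [0.519 0.093 0.095]
red_cap 0.35 [307. 284.] 1270 [ 0.594 -0.069  0.095]
red_cap 0.16 [250. 276.] 625 [ 0.493 -0.126  0.095]
green_cap 0.77 [376. 
[... 357 characters left out ...]
0.095  0.095]
{'time_s': 0.9, 'joints': array([ 7.98742166e+01,  2.05448505e+01,  6.82485569e-01, -7.51142385e-04,
       -7.01357537e+01, -1.65069603e+01]), 'qd': array([ 0.03996524,  0.04680991, -0.03652721, -0.0711069 , -0.01467883,
       -0.01219783]), 'joint_torque': array([-2.72271091e-04, -5.82356751e+01,  2.93305850e+01,  7.00211897e+00,
        1.26938536e-02, -2.40549673e-05]), 'tcp_pos': array([0.30258473, 0.60335897, 0.22657994]), 'eef_rot': array([-1.79998397e+02,  1.21188352e-03, -2.66329989e+01]), 'contact_force': array([-1.37898837, -0.08912353,  0.26710862]), 'moment': array([-0.01289333,  0.0392513 ,  0.00481809]), 'gripper_force': 0.0, 'gripper_width': 0.0879138203599317}
```

View both.

View pics/top1.png

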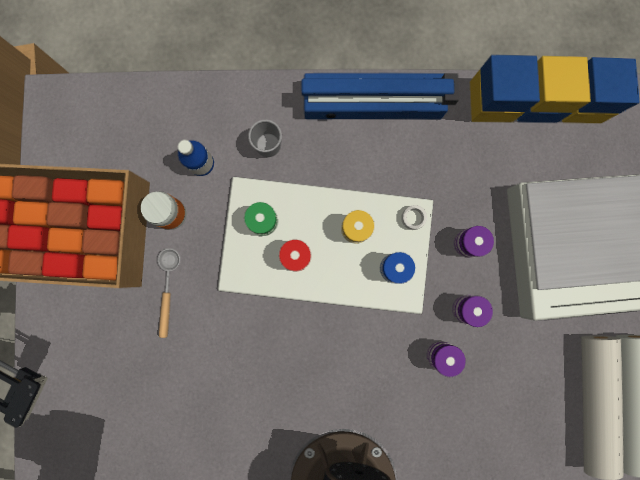

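View pics/scene1.png

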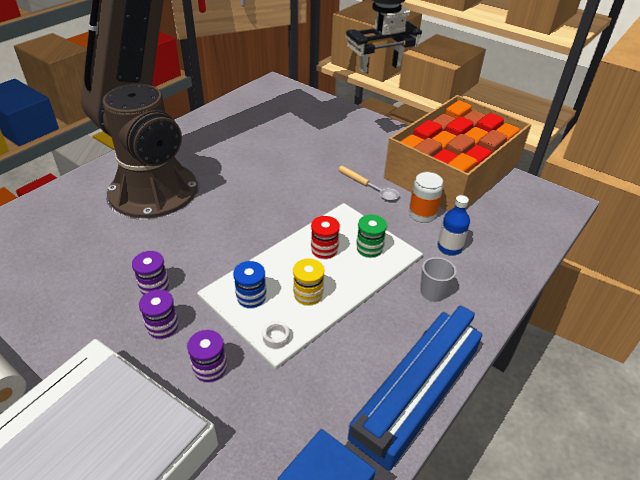

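The top picture shows the white dots of yellow at (359,226), blue (400,268), red (294,255) and green (260,217). Three purple look-alikes stand off the board at right. Next I'll triangulate the dots from both views.

```bash
python3 - <<'E'
from h import *
P={n:capture(n) for n in("top","scene")}
S={"yellow":[(359,226),(309,266)],"blue":[(400,268),(249,268)],"red":[(294,255),(325,222)],"green":[(260,217),(372,221)]}
for k,v in S.items():
    R=[];q=[]
    for p,c in zip(P.values(),v):
        im=p["pixels"].min(2); m=np.zeros_like(im);cv2.circle(m,c,9,255,-1)
        w=np.where(m>0,np.clip(im.astype(float)-120,0,None),0)
        n,l,st,ce=cv2.connectedComponentsWithStats((w>0).astype(np.uint8))
        i=min(range(1,n),key=lambda i:np.hypot(*(ce[i]-c))-0.2*st[i,4]**.5)
        w=w*(l==i);y,x=np.mgrid[:480,:640];px=((w*x).sum()/w.sum(),(w*y).sum()/w.sum())
        q.append((np.round(px,1),st[i,4]));R.append(ray(p,px))
    A=np.zeros((3,3));b=np.zeros(3)
    for o,d in R:
        d=d/np.linalg.norm(d);M=np.eye(3)-np.outer(d,d);A+=M;b+=M@o
    X=np.linalg.solve(A,b)
    print(k,q,X.round(4),[at(p,a[0],.096).round(4)[:2] for p,a in zip(P.values(),q)])
E
```

```text
yellow [(array([358.2, 225.2]), np.int32(64)), (array([308.3, 268.5]), np.int32(50))] [ 0.5682 -0.0325  0.0931] [array([ 0.5685, -0.0318]), array([ 0.5695, -0.0351])]
blue [(array([399.4, 267.4]), np.int32(62)), (array([248.6, 271.3]), np.int32(55))] [ 0.4797 -0.1171  0.0926] [array([ 0.48  , -0.1161]), array([ 0.4818, -0.1197])]
red [(array([294.5, 254.7]), np.int32(64)), (array([325.1, 224.1]), np.int32(41))] [0.5078 0.1007 0.0923] [array([0.5082, 0.1009]), array([0.5098, 0.0967])]
green [(array([259.5, 217.2]), np.int32(65)), (array([372.2, 222.9]), np.int32(42))] [0.5866 0.1732 0.0923] [array([0.5868, 0.1733]), array([0.5882, 0.1688])]
```

Emit:
jog_arm:
  moves:
    - [[1.9,1.6,0],0,0]
    - [[3.8,3.3,0],0,0]
    - [[3.8,3.3,0],0,0]
    - [[3.8,3.3,0],0,0]
    - [[3.8,3.3,0],0,0]
    - [[3.8,3.3,0],0,0]
    - [[3.8,3.3,0],0,0]
    - [[3.8,3.3,0],0,0]
    - [[3.8,3.3,0],0,0]
    - [[3.8,3.3,0],0,0]
    - [[3.8,3.3,0],0,0]
    - [[3.8,3.3,0],0,0]
  newtons: 5

```text
time_s: 2.5
tcp_pos: [0.5238, 0.0672, 0.2269]
eef_rot: [-180.0, -0.0, -26.6]
contact_force: [1.3, -0.0, -1.0]
gripper_width: 0.0005
gripper_force: 0.0
```

Emit:
jog_arm:
  moves:
    - [[3.5,2.9,0],0,0]
    - [[3.2,2.6,0],0,0]
    - [[1.75,1.4,2.5],0,0]
    - [[0,0,4],0,0]
    - [[0,0,4],0,0]
    - [[0,0,0.7],0,0]
    - [[0,0,0],0,0]
    - [[0,0,0],0,0]

```text
time_s: 3.5
tcp_pos: [0.5691, -0.0305, 0.1164]
eef_rot: [-179.9, -0.1, -26.6]
contact_force: [-0.1, 0.1, -0.9]
gripper_width: 0.0005
gripper_force: 0.0
```

```bash
python3 - <<'E'
from h import *
p=capture("scene");cv2.imwrite("pics/s2.png",cv2.resize(p["pixels"][180:340,180:400],None,fx=3,fy=3))
s=get_state();print(s["tcp_pos"],s["contact_force"],s["eef_rot"])
E
```

```text
[ 0.56904612 -0.03051588  0.11636161] [0.16129148 0.32083214 0.99355569] [-1.79898136e+02 -1.34910735e-01 -2.66033111e+01]
```

View pics/s2.png

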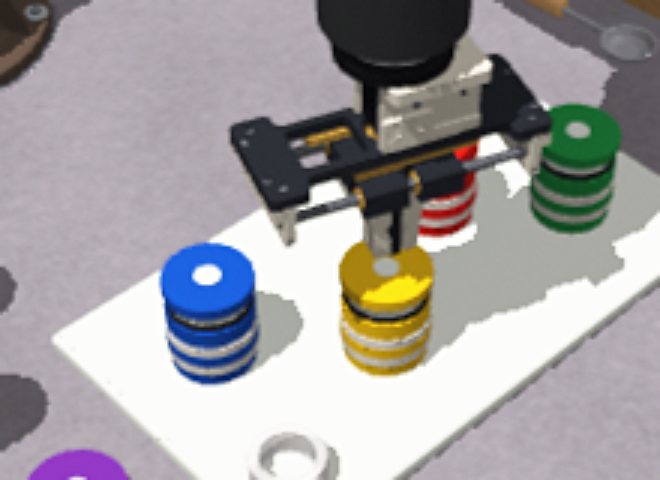

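The closed fingertips are above the yellow dot (crop about (387,267)), with no contact yet. Now I'll descend gently, watching the force.

Emit:
jog_arm:
  moves:
    - [[0.1,0.1,0.8],0,0]
    - [[0,0,0.7],0,0]
    - [[0,0,0.2],0,0]
    - [[0,0,0.2],0,0]
    - [[0,0,0],0,0]

```text
time_s: 4.18
tcp_pos: [0.5684, -0.0322, 0.0955]
eef_rot: [180.0, 0.0, -26.6]
contact_force: [0.2, 0.5, 0.7]
gripper_width: 0.0006
gripper_force: 0.0
```

Emit:
jog_arm:
  moves:
    - [[0,0,0.1],0,0]
    - [[0,0,0.1],0,0]
    - [[0,0,0],0,0]

```text
time_s: 4.55
tcp_pos: [0.5686, -0.0322, 0.0937]
eef_rot: [-180.0, -0.0, -26.6]
contact_force: [-0.1, 0.2, 3.3]
gripper_width: 0.0005
gripper_force: 1.4
```

Emit:
jog_arm:
  moves:
    - [[0,0,0.1],0,0]
    - [[0,0,0.1],0,0]
    - [[0,0,0],0,0]

```text
time_s: 4.92
tcp_pos: [0.5686, -0.0322, 0.0915]
eef_rot: [-180.0, -0.0, -26.6]
contact_force: [0.5, -0.4, 2.3]
gripper_width: 0.0003
gripper_force: 1.1
```

Emit:
jog_arm:
  moves:
    - [[0,0,0.1],0,0]
    - [[0,0,0.1],0,0]
    - [[0,0,0],0,0]

```text
time_s: 5.3
tcp_pos: [0.5685, -0.0322, 0.0895]
eef_rot: [-180.0, -0.0, -26.6]
contact_force: [0.7, 0.2, 2.2]
gripper_width: 0.0006
gripper_force: 0.9
```

Emit:
jog_arm:
  moves:
    - [[0,0,0.1],0,0]
    - [[0,0,0.1],0,0]
    - [[0,0,0],0,0]

```text
time_s: 5.68
tcp_pos: [0.5685, -0.0322, 0.0875]
eef_rot: [-180.0, -0.0, -26.6]
contact_force: [1.0, 0.5, 1.9]
gripper_width: 0.0004
gripper_force: 1.0
```

Emit:
jog_arm:
  moves:
    - [[0,0,0.1],0,0]
    - [[0,0,0],0,0]

```text
time_s: 5.92
tcp_pos: [0.5685, -0.0322, 0.0868]
eef_rot: [-180.0, -0.0, -26.6]
contact_force: [-0.0, -0.3, 6.0]
gripper_width: 0.0004
gripper_force: 2.9
```

Emit:
jog_arm:
  moves:
    - [[0,0,0.1],0,0]
    - [[0,0,0],0,0]

```text
time_s: 6.18
tcp_pos: [0.5686, -0.0322, 0.0861]
eef_rot: [-180.0, -0.0, -26.6]
contact_force: [-0.0, 0.1, 8.1]
gripper_width: 0.0005
gripper_force: 3.8
```

Emit:
jog_arm:
  moves:
    - [[0,0,0.05],0,0]
    - [[0,0,0],0,0]

```text
time_s: 6.42
tcp_pos: [0.5686, -0.0322, 0.0857]
eef_rot: [-180.0, -0.0, -26.6]
contact_force: [-0.7, 1.2, 8.5]
gripper_width: 0.0007
gripper_force: 4.3
```

Emit:
jog_arm:
  moves:
    - [[0,0,0.1],0,0]
    - [[0,0,0],0,0]
    - [[0,0,0],0,0]
    - [[0,0,-0.5],0,0]
    - [[0,0,-2],0,0]
    - [[0,0,-2.5],0,0]
    - [[-1,2.8,0],0,0]
    - [[-1.5,4.1,0],0,0]
    - [[-1.2,3.3,0],0,0]
    - [[-0.4,1.4,0],0,0]
    - [[0,0,0],0,0]
    - [[0,0,0],0,0]

```text
time_s: 7.92
tcp_pos: [0.4804, -0.1172, 0.134]
eef_rot: [180.0, -0.0, -26.6]
contact_force: [0.7, 0.5, 0.3]
gripper_width: 0.0006
gripper_force: 0.0
```

```bash
python3 - <<'E'
from h import *
p=capture("scene");cv2.imwrite("pics/s3.png",cv2.resize(p["pixels"][180:340,180:400],None,fx=3,fy=3))
E
```

```text
(no output)
```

View pics/s3.png

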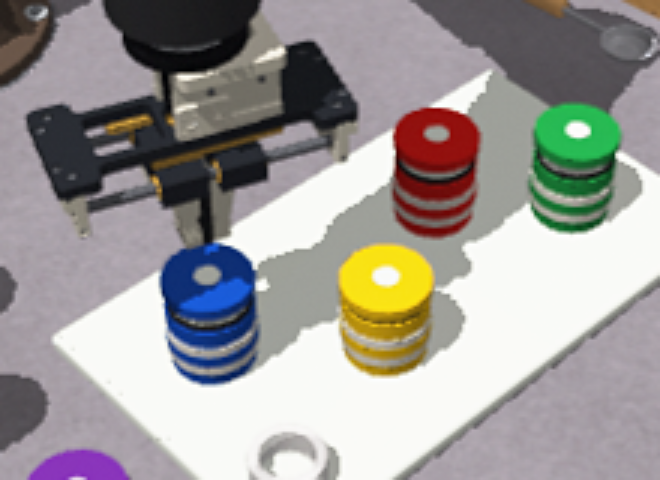

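Yellow's cap has dropped: its dot moved from crop row 267 to 276, and the plug no longer shows. Its tub hasn't moved. The fingers are now above blue's dot at (208,275), so blue is next.

Emit:
jog_arm:
  moves:
    - [[0,0,1.5],0,0]
    - [[0,0,1.5],0,0]
    - [[0,0,0.5],0,0]
    - [[0,0,0.3],0,0]
    - [[0,0,0.1],0,0]
    - [[0,0,0.1],0,0]
    - [[0,0,0],0,0]

```text
time_s: 8.85
tcp_pos: [0.4797, -0.1176, 0.0943]
eef_rot: [-180.0, -0.0, -26.6]
contact_force: [-1.8, 0.1, 2.3]
gripper_width: 0.0005
gripper_force: 1.3
```

Emit:
jog_arm:
  moves:
    - [[0,0,0.1],0,0]
    - [[0,0,0.1],0,0]
    - [[0,0,0.1],0,0]
    - [[0,0,0],0,0]

```text
time_s: 9.35
tcp_pos: [0.4799, -0.1175, 0.0909]
eef_rot: [-180.0, -0.0, -26.6]
contact_force: [-0.3, 0.5, -0.0]
gripper_width: 0.0006
gripper_force: 0.0
```

Emit:
jog_arm:
  moves:
    - [[0,0,0.1],0,0]
    - [[0,0,0.1],0,0]
    - [[0,0,0],0,0]

```text
time_s: 9.72
tcp_pos: [0.4801, -0.1175, 0.0891]
eef_rot: [-180.0, -0.0, -26.6]
contact_force: [0.5, -0.0, 0.8]
gripper_width: 0.0006
gripper_force: 0.8
```

Emit:
jog_arm:
  moves:
    - [[0,0,0.1],0,0]
    - [[0,0,0.1],0,0]
    - [[0,0,0],0,0]

```text
time_s: 10.1
tcp_pos: [0.4801, -0.1175, 0.0872]
eef_rot: [-180.0, -0.0, -26.6]
contact_force: [-0.2, 1.2, 5.2]
gripper_width: 0.0004
gripper_force: 2.4
```

Emit:
jog_arm:
  moves:
    - [[0,0,0.1],0,0]
    - [[0,0,0],0,0]

```text
time_s: 10.35
tcp_pos: [0.4802, -0.1175, 0.0864]
eef_rot: [-180.0, -0.0, -26.6]
contact_force: [-0.7, 0.9, 7.0]
gripper_width: 0.0004
gripper_force: 3.4
```

Emit:
jog_arm:
  moves:
    - [[0,0,0.05],0,0]
    - [[0,0,0],0,0]

```text
time_s: 10.6
tcp_pos: [0.4802, -0.1175, 0.0861]
eef_rot: [-180.0, -0.0, -26.6]
contact_force: [-1.1, 1.8, 7.6]
gripper_width: 0.0003
gripper_force: 3.8
```

Emit:
jog_arm:
  moves:
    - [[0,0,0.1],0,0]
    - [[0,0,0.05],0,0]
    - [[0,0,0],0,0]
    - [[0,0,0],0,0]
    - [[0,0,-0.5],0,0]
    - [[0,0,-2],0,0]
    - [[0,0,-2.4],0,0]
    - [[-0.8,-2.25,0],0,0]
    - [[-1.5,-4.25,0],0,0]
    - [[-1.5,-4.25,0],0,0]
    - [[-1.5,-4.25,0],0,0]
    - [[-1.2,-3.5,0],0,0]

```text
time_s: 12.1
tcp_pos: [0.5041, 0.0784, 0.1326]
eef_rot: [180.0, 0.0, -26.6]
contact_force: [0.6, -0.6, 0.2]
gripper_width: 0.0003
gripper_force: 0.0
```

Emit:
jog_arm:
  moves:
    - [[-0.8,-2.25,0],0,0]
    - [[0,0,0],0,0]
    - [[0,0,0],0,0]

```text
time_s: 12.48
tcp_pos: [0.5069, 0.1002, 0.1326]
eef_rot: [179.9, 0.0, -26.6]
contact_force: [-0.4, -0.2, 0.2]
gripper_width: 0.0004
gripper_force: 0.0
```

```bash
python3 - <<'E'
from h import *
p=capture("scene");cv2.imwrite("pics/s4.png",cv2.resize(p["pixels"][180:340,180:400],None,fx=3,fy=3))
E
```

```text
(no output)
```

View pics/s4.png

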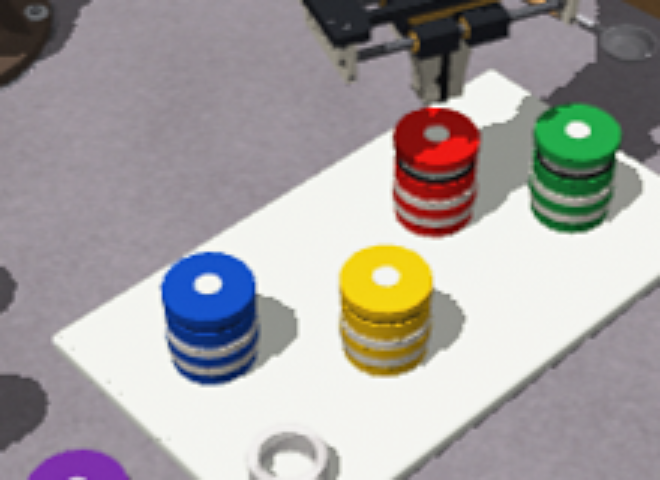

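Blue's dot has dropped to crop (208,284), so blue is home along with yellow. The fingers are over red's dot at (436,134). Red is next.

Emit:
jog_arm:
  moves:
    - [[0,0,1.5],0,0]
    - [[0,0,1.5],0,0]
    - [[0,0,0.5],0,0]
    - [[0,0,0.2],0,0]
    - [[0,0,0.1],0,0]
    - [[0,0,0],0,0]

```text
time_s: 13.28
tcp_pos: [0.5078, 0.1009, 0.0953]
eef_rot: [-180.0, -0.0, -26.6]
contact_force: [0.3, -1.1, -1.0]
gripper_width: 0.0005
gripper_force: 0.0
```

Emit:
jog_arm:
  moves:
    - [[0,0,0.1],0,0]
    - [[0,0,0.1],0,0]
    - [[0,0,0.1],0,0]
    - [[0,0,0],0,0]

```text
time_s: 13.78
tcp_pos: [0.5079, 0.101, 0.0922]
eef_rot: [-180.0, -0.0, -26.6]
contact_force: [1.2, 0.9, 1.6]
gripper_width: 0.0004
gripper_force: 1.3
```

Emit:
jog_arm:
  moves:
    - [[0,0,0.1],0,0]
    - [[0,0,0.1],0,0]
    - [[0,0,0],0,0]

```text
time_s: 14.15
tcp_pos: [0.5078, 0.1009, 0.0901]
eef_rot: [-180.0, -0.0, -26.6]
contact_force: [1.3, 1.7, 3.7]
gripper_width: 0.0
gripper_force: 1.4
```

Emit:
jog_arm:
  moves:
    - [[0,0,0.1],0,0]
    - [[0,0,0.1],0,0]
    - [[0,0,0],0,0]

```text
time_s: 14.52
tcp_pos: [0.5075, 0.1007, 0.088]
eef_rot: [180.0, -0.0, -26.6]
contact_force: [1.6, 1.0, 3.6]
gripper_width: 0.0008
gripper_force: 1.5
```

Emit:
jog_arm:
  moves:
    - [[0,0,0.1],0,0]
    - [[0,0,0.1],0,0]
    - [[0,0,0],0,0]

```text
time_s: 14.9
tcp_pos: [0.5079, 0.101, 0.0865]
eef_rot: [-180.0, -0.0, -26.6]
contact_force: [2.4, 2.3, 7.1]
gripper_width: 0.0004
gripper_force: 3.4
```

Emit:
jog_arm:
  moves:
    - [[0,0,0.1],0,0]
    - [[0,0,0.05],0,0]
    - [[0,0,0],0,0]

```text
time_s: 15.28
tcp_pos: [0.508, 0.101, 0.0852]
eef_rot: [-180.0, -0.0, -26.6]
contact_force: [0.4, 1.6, 9.7]
gripper_width: 0.0006
gripper_force: 4.8
```

Emit:
jog_arm:
  moves:
    - [[0,0,0],0,0]
    - [[0,0,-0.5],0,0]
    - [[0,0,-2.5],0,0]
    - [[0,0,-4],0,0]
    - [[0,0,-4],0,0]
    - [[0,0,-1.5],0,0]
    - [[0,0,0],0,0]
    - [[0,0,0],0,0]

```text
time_s: 16.27
tcp_pos: [0.5063, 0.1002, 0.2078]
eef_rot: [179.9, 0.1, -26.7]
contact_force: [-0.8, -0.3, 0.7]
gripper_width: 0.0002
gripper_force: 0.0
```

```bash
python3 - <<'E'
from h import *
p=capture("scene");cv2.imwrite("pics/s5.png",cv2.resize(p["pixels"][180:340,180:400],None,fx=3,fy=3))
E
```

```text
(no output)
```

View pics/s5.png

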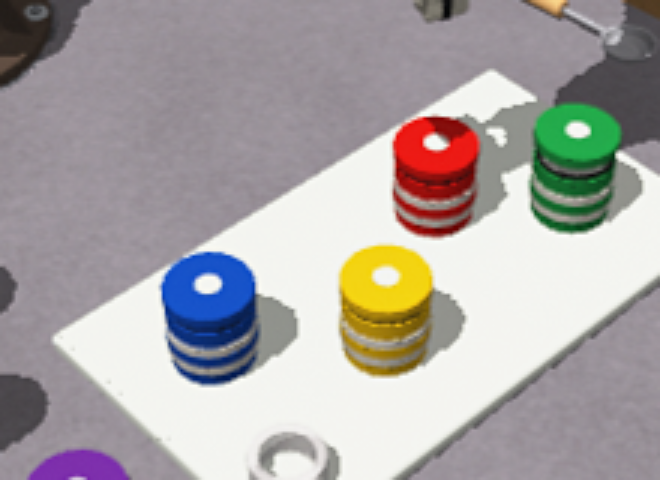

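Red's dot has dropped to crop (436,142), so all three caps are home. Green is still raised at (577,130), and nothing else in this view has moved.

```bash
python3 -c "
from plant import *
print(close_job())"
```

```text
the job is handed in; nothing more can be done
None
```

I pressed the yellow, blue and red caps home in that order with at most about 10 N measured, left the green cap raised, and handed the job in at about 16 s; the last picture shows all three caps down, but the hand-in returned no verdict.

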